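Finish tightening a filter holder's wing nuts in cross order

TASK

Someone was called away while closing this filter holder: two opposite wing nuts have had their first eighth of a turn, the other two are only finger-tight (wings pointing at the middle). With the T-handled wrench turn each finger-tight nut clockwise about an eighth of a turn as well, and only then go round again in cross order (a nut, the one opposite, then the other pair) turning each fully home, wings crosswise to the line to the middle. Then stand the wrench back upright on the bench beside the holder; keep the gripper's fingers off the holder and its nuts, do not let the wrench topple, and leave the other things where they are.

Things in the scene. Friction and masses are not known exactly. Their poses are not given: they have to be found in the camera images.
- holder: Steel disc filter holder, fixed: two round plates 176 mm across on short legs, cover top 61 mm above the bench. Origin on the bench under its centre, z up. Four wing nuts stand on the cover 62 mm from the centre at 45 (a), 135 (b), 225 (c), 315 degrees (d) from +x towards +y. Opposite pairs are a and c, b and d. A thin outlet pipe sticks out below to -x, 101 mm from the centre.
- holder_middle (a point): Centre of the cover's top face, 61 mm above the bench. A hose inlet stands here, 36 mm across at its foot, up to 94 mm above the bench; a bleed screw with a small black cap, 36 mm from here towards the holder's +x, reaches 75 mm.
- wrench_grip (a point): Centre of the grip block of the loose T-handled wing-nut wrench (0.25 kg, 114 mm tall, standing upright on its socket), on its axis, 101 mm above the socket's underside. z up its axis, x along its cross bar (116 mm long, 12 mm thick, through the block). Block: 32 mm along x, 18 mm along y (grip across y), 26 mm high.
- wrench_mouth (a point): Centre of the underside of the wrench's socket: a round cup 48 mm across, open below, 30 mm bore, 27 mm deep, with a 12 mm slot through both sides, parallel to the cross bar. The nut's wings enter the slot from below (half a turn is the same). Loose fit: enters if 2 mm off-centre or 5 degrees out; from mid-slot the bar turns 6 degrees before the nut follows.
- nut_a_mid (a point): On the axis of bronze wing nut a (opposite is nut c), half-way up its wings, 78.5 mm above the bench; x runs along the wings. Two upright ears 7 mm thick, 57 mm over both tips, from 69 to 88.5 mm above the bench; the stud ends at 88.5 mm. The wrench rests on the washer when the socket's underside is 64 mm above the bench; at 66 to 70 mm it turns the nut well.
- nut_a (a joint): Angle of wing nut a (rad) about the vertical through point nut_a_mid, growing clockwise from above (tightening). 0: finger-tight, wings pointing at the holder's middle; 0.785: an eighth of a turn; 1.57: hard stop, fully home, wings crosswise to that line. Takes 0.1 to 0.15 N m; stays where left. Starts at 0.7 to 0.85.
- nut_b_mid (a point): On the axis of bronze wing nut b (opposite is nut d), half-way up its wings, 78.5 mm above the bench; x runs along the wings. Two upright ears 7 mm thick, 57 mm over both tips, from 69 to 88.5 mm above the bench; the stud ends at 88.5 mm. The wrench rests on the washer when the socket's underside is 64 mm above the bench; at 66 to 70 mm it turns the nut well.
- nut_b (a joint): Angle of wing nut b (rad) about the vertical through point nut_b_mid, growing clockwise from above (tightening). 0: finger-tight, wings pointing at the holder's middle; 0.785: an eighth of a turn; 1.57: hard stop, fully home, wings crosswise to that line. Takes 0.1 to 0.15 N m; stays where left. Starts finger-tight, 0 to 0.12.
- nut_c_mid (a point): On the axis of bronze wing nut c (opposite is nut a), half-way up its wings, 78.5 mm above the bench; x runs along the wings. Two upright ears 7 mm thick, 57 mm over both tips, from 69 to 88.5 mm above the bench; the stud ends at 88.5 mm. The wrench rests on the washer when the socket's underside is 64 mm above the bench; at 66 to 70 mm it turns the nut well.
- nut_c (a joint): Angle of wing nut c (rad) about the vertical through point nut_c_mid, growing clockwise from above (tightening). 0: finger-tight, wings pointing at the holder's middle; 0.785: an eighth of a turn; 1.57: hard stop, fully home, wings crosswise to that line. Takes 0.1 to 0.15 N m; stays where left. Starts at 0.7 to 0.85.
- nut_d_mid (a point): On the axis of bronze wing nut d (opposite is nut b), half-way up its wings, 78.5 mm above the bench; x runs along the wings. Two upright ears 7 mm thick, 57 mm over both tips, from 69 to 88.5 mm above the bench; the stud ends at 88.5 mm. The wrench rests on the washer when the socket's underside is 64 mm above the bench; at 66 to 70 mm it turns the nut well.
- nut_d (a joint): Angle of wing nut d (rad) about the vertical through point nut_d_mid, growing clockwise from above (tightening). 0: finger-tight, wings pointing at the holder's middle; 0.785: an eighth of a turn; 1.57: hard stop, fully home, wings crosswise to that line. Takes 0.1 to 0.15 N m; stays where left. Starts finger-tight, 0 to 0.12.
- driver: Bystander: screwdriver with a yellow handle, 183 mm long, lying on the bench; origin at its middle.
- inline_filter: Bystander: white round inline filter, 48 mm in diameter, 46 mm high; origin under its centre.
- duct_tape: Bystander: roll of grey tape lying flat, 107 mm in diameter, 48 mm high; origin under its centre.

How it is judged (in metres and radians):
On the way, in this order (a step that is already met when the one before it is completed fails the run):
1. first pass finished: all four nuts turned about an eighth of a turn (0.5 to 1.1 rad), none beyond (value of joint nut_a between 0.5 and 1.1 rad and value of joint nut_b between 0.5 and 1.1 rad and value of joint nut_c between 0.5 and 1.1 rad and value of joint nut_d between 0.5 and 1.1 rad), for 0.2 s.
2. second pass in cross order: one opposite pair is home (past 1.3 rad) while the other pair is still below 1.1 rad (((value of joint each of nut_a, nut_c above 1.3 rad and value of joint each of nut_b, nut_d below 1.1 rad) or (value of joint each of nut_b, nut_d above 1.3 rad and value of joint each of nut_a, nut_c below 1.1 rad))), for 0.2 s.
At the end, for the whole second after the job is handed in: All four wing nuts are home (turned past 1.3 rad of 1.57); the wrench stands upright on the bench (within 7 degrees, grip block 90 to 112 mm above the bench), its axis more than 110 mm from the holder's centre (value of joint each of nut_a, nut_b, nut_c, nut_d above 1.3 rad and height (world z) of wrench_grip between 0.09 and 0.112 m and angle between wrench_grip's own z axis and vertical below 0.12 rad and horizontal distance between wrench_grip and holder above 0.11 m); the robot touches nothing.
It fails at once if a nut is turned past 1.1 rad while another is still below 0.5 rad (value of joint any of nut_a, nut_b, nut_c, nut_d above 1.1 rad and value of joint any of nut_a, nut_b, nut_c, nut_d below 0.5 rad).
It fails at once if the fingers touch the holder or its nuts (contact force between the fingers and holder above 1 N).
It fails at once if the wrench topples (tilts more than 40 degrees) (angle between wrench_grip's own z axis and vertical above 0.7 rad).
It fails at once if a bystander is moved more than 40 mm (distance of any of driver, inline_filter, duct_tape from where it was at the start of the episode above 0.04 m).
It also fails if it takes over 72 s, if anything falls off the work surface, if the arm or the gripper's body presses on something with over 40 N, if the wrist force passes 120 N, or if a joint passes its speed limit or range.

ROBOT

A 6-joint arm with a two-finger parallel gripper is mounted at the origin on a cart in front of the work surface, level with it; the furniture and walls round the work are solid. World frame = base frame: x ahead of the robot, y to its left, z up, the work surface at z = 0. Lengths are in mm, angles in rad, forces in N, time in s.
With the tool pointing down it reaches from about 300 to 775 mm from the base axis. Payload 14.6 kg.
Tool frame: the origin (TCP) lies on the centre line of the jaws, within the pads' length; the fingertips stand ahead of it and the grasp point (between the pads) is the TCP (manip.tip_reach is the z of the fingertips in the tool frame, in mm); z points along the fingers, y is the direction in which the jaws open and shut (so a half turn about z gives the same grasp; the last joint's range is limited). The gripper opens to 94 mm and grips with 3 to 60 N. Pads are 16 mm wide; open, the fingers measure 119 mm over their backs; the gripper's body (75 mm by 177 mm) begins 78 mm behind the grasp point.
Start: joints at [1.152, 0.3, 1.521, -0, 1.321, -0.067], TCP at [189.52, 516.306, 224.446] pointing down, gripper open.
Joint ranges: [-3.03, 3.03], [-0.79, 2.21], [0.23, 2.52], [-1.04, 4.18], [0, 3.07], [-2.55, 2.55]. Speed limits (rad/s): [2.22, 2.22, 2.57, 3.14, 3.14, 3.14].

INTERFACE

Orientations are given as [roll, pitch, yaw] about the fixed x, y, z axes, in that order (R = Rz(yaw) Ry(pitch) Rx(roll)).
In Python, from cell import manip, camera, search_frame, masks_of, tip_of gives the robot as it stands.
- The arm moves only by the tool send_rows, never from a script. Its argument "plan" is a list of rows, each an object with "travel": the shift along the tool's x, y, z in mm, a list of three; "delta_rot": the turn, a rotation vector about the tool's x, y, z in degrees, a list of three; "fingers": the gripper's target within -1 to 1 (shut at 1, half-way at 0, fully open at -1). In form: [{"travel": [dx, dy, dz], "delta_rot": [wx, wy, wz], "fingers": fingers}, ...]. A call has 1 to 20 rows; each row shifts and turns the commanded pose from where the row before left it, along the tool's axes as they then stand; what a row does not reach is not made up. A row lasts 1/8 s, in which the tool goes at most 62.5 mm and 10.7 degrees, less where a joint would pass 70% of its speed; a pose out of reach is approached as far as the arm can. A call is refused whole if a number of a shift passes 62.5 or a number of a turn 10.7, either way. A call with a gripper value outside its range is refused whole. The fingers move at their own pace and stop on an object; "grip_force" is the grip in N (left out, the last holds). Time passes only in rows, so rows that do not move let the fingers close. It gives the time, the measured TCP pose, the force and the opening at its end, in the units of the state.
- manip.read_state(): the state, without advancing time (a new reading comes with each control period).
- camera(name): name is "scene" or "top" or "wrist"; returns a dict with "color" (480x640x3 uint8, red, green, blue), "z_map" (480x640 float32, mm along the optical axis (not along the pixel's ray), 0 where there is no reading), "fov_y" (degrees; the focal length in pixels is half the picture's height over the tangent of half this angle, whatever the lens; pixels are square), "cx", "cy" (the principal point, pixels), "k1" (the pictures are not rectified: a ray, as slopes to the right and down, at radius r is drawn at 1 + k1 r^2 times it, then the intrinsics apply), "world_from_camera" (4x4, takes a point from camera to world coordinates); the wrist camera has in their place "tool_from_camera" (4x4, takes a point from camera to tool coordinates, whose origin is the TCP and whose axes are the flange's). Camera axes: x right, y up, looking along -z (the intrinsics and any distortion apply to the point x, -y, -z); pixel columns grow to the right and rows downward; lengths in mm; the calibration is good to about 2 mm. A picture is of the moment at which its call begins: read the wrist's pose just before it.
- manip.sign_off(): hands the job in, once; it reports no verdict.
Trained networks look in the newest picture that a camera, given by its name, has taken for a name from the list of things; names that differ only in an ending like _2 or _b are one class to them, and where a whole thing is asked for, a point or a joint stands for the part that bears it (a point fixed in the world has none). Each returns a list of dicts, best first, with "confidence" (0 to 1); they miss things now and then, are a little off and sometimes report something else, mostly with a low value. They report only what shows in the picture. A call takes as long as a camera call.
- search_frame(name, camera): "at" ([x, y, z] in mm, in the coordinates of the camera as it stood for that picture, good to about 4 mm: the middle of the surface that is visible of it).
- masks_of(name, camera): "region" (480x640 bool, what is visible of it).
- tip_of(name, camera): "at" ([x, y, z] in mm, in the coordinates of the camera as it stood for that picture, good to about 4 mm: a listed point, or the origin of a listed thing).
The state is a dict: "clock": time; "joints": joint angles; "qd": joint speeds; "effort": joint torques, N m; "eef_pos": TCP position; "eef_rot": TCP orientation; "wrist_force": force on the tool from outside, world axes, zero at the start; "moment": the same for the moment, N m; "finger_gap": finger opening in mm.
Only numpy, scipy, OpenCV 4.12 (cv2) and the standard library are available. Lean on these libraries where they do the work, as an engineer would, in place of code of your own. Each camera call takes 0.05 s, during which the arm holds its last target. There are 200 camera calls.

## Working session

There is one attempt and no reset: what is moved stays moved. The work goes in short steps, Python scripts to look and compute and a tool call to move; the robot and the scene stay as the last step left them, time stands still between calls to the robot, and variables do not carry over. Pictures are saved under pics/ and viewed, about 8 in all and at most 12, crops included, and the job is handed in when it is done.

Besides the shell and the picture viewer there is one more tool, called after "Request:" as name(argument=value, ...), one argument or row to a line, values as JSON. send_rows: Moves the arm, as the interface text tells. Its arguments: {"type":"object","properties":{"plan":{"type":"array"},"grip_force":{"type":"number"}},"required":["plan"]}

```bash
ls; mkdir -p pics
cat > h.py <<'E'
import numpy as np, cv2
from cell import manip, camera, search_frame, masks_of, tip_of
from scipy.spatial.transform import Rotation as R
def tcp(s=None):
    s=s or manip.read_state(); T=np.eye(4); T[:3,:3]=R.from_euler('xyz',s['eef_rot']).as_matrix(); T[:3,3]=s['eef_pos']; return T
def cam(n):
    T=tcp(); c=camera(n)
    c['W']=c['world_from_camera'] if 'world_from_camera' in c else T@c['tool_from_camera']
    c['f']=240/np.tan(np.radians(c['fov_y'])/2); return c
def w(c,p): return (np.array(c['W'])@np.append(p,1))[:3]
def cloud(c):
    v,u=np.mgrid[:480,:640].astype(float); f=c['f']
    K=np.array([[f,0,c['cx']],[0,f,c['cy']],[0,0,1]])
    p=cv2.undistortPoints(np.stack([u.ravel(),v.ravel()],1)[:,None],K,np.array([c['k1'],0,0,0,0.]))[:,0]
    z=c['z_map'].ravel(); P=np.stack([p[:,0]*z,-p[:,1]*z,-z,np.ones_like(z)],1)
    W=(P@np.array(c['W']).T)[:,:3]; W[z==0]=np.nan; return W.reshape(480,640,3)
def proj(c,X):
    q=np.linalg.inv(c['W'])@np.append(X,1); a,b=q[0]/-q[2],-q[1]/-q[2]; s=1+c['k1']*(a*a+b*b)
    return c['cx']+c['f']*a*s, c['cy']+c['f']*b*s
def save(c,n): cv2.imwrite(f'pics/{n}.png',c['color'][:,:,::-1])
E
python3 - <<'E'
from h import *
print(manip.read_state()['eef_rot'], manip.tip_reach)
ims=[]
for n in ['scene','top']:
    c=cam(n); ims.append(c['color']); print(n,c['fov_y'],np.round(c['W'],3).tolist())
    save(c,n+'0'); np.save(n+'.npy',cloud(c))
    for o in ['holder','holder_middle','wrench_grip','wrench_mouth','nut_a_mid','nut_b_mid','nut_c_mid','nut_d_mid','driver','inline_filter','duct_tape']:
        print(o,[(np.round(w(c,d['at']),1).tolist(),round(d['confidence'],2)) for d in tip_of(o,n)[:4]])
E
```

```text
pics
[-3.14038774e+00 -5.87246509e-05  2.78977093e+00] 19.0
scene 44.867905360604816 [[0.82, 0.387, -0.422, 57.742], [-0.572, 0.564, -0.595, -616.819], [0.008, 0.73, 0.684, 782.398], [0.0, 0.0, 0.0, 1.0]]
holder [([535.1, -216.2, -4.1], 0.93)]
holder_middle [([544.4, -213.7, 61.4], 0.77), ([536.1, -217.4, -3.2], 0.5)]
wrench_grip [([501.7, 159.5, 98.2], 0.91)]
wrench_mouth [([500.8, 156.9, 0.7], 0.6)]
nut_a_mid [([578.0, -159.9, 76.2], 0.72)]
nut_b_mid [([487.2, -175.8, 77.2], 0.78)]
nut_c_mid [([503.5, -262.0, 76.8], 0.55)]
nut_d_mid [([587.7, -250.3, 77.3], 0.64)]
driver [([561.0, 10.2, -2.0], 0.85)]
inline_filter [([367.4, -121.8, 0.0], 0.57)]
duct_tape [([387.0, 4.7, -0.4], 0.82)]
top 56.861663534384995 [[0.084, 0.971, -0.225, 306.312], [-0.996, 0.081, -0.023, -35.762], [-0.004, 0.226, 0.974, 909.56], [0.0, 0.0, 0.0, 1.0]]
holder [([540.7, -217.5, -1.5], 0.8)]
holder_middle [([540.0, -208.7, 55.8], 0.69)]
wrench_grip [([496.9, 155.8, 98.1], 0.84), ([559.7, 4.9, -0.8], 0.6)]
wrench_mouth [([503.2, 161.9, 6.0], 0.86)]
nut_a_mid [([577.3, -167.1, 76.2], 0.45)]
nut_b_mid [([491.3, -176.3, 75.5], 0.49)]
nut_c_mid [([503.7, -261.0, 79.3], 0.73)]
nut_d_mid [([591.2, -253.1, 81.8], 0.58)]
driver [([559.9, 6.2, -1.6], 0.96), ([368.1, -123.8, 0.7], 0.61), ([576.2, -163.7, 79.1], 0.31)]
inline_filter []
duct_tape [([390.5, 8.8, -1.1], 0.92)]
```

View pics/top0.png

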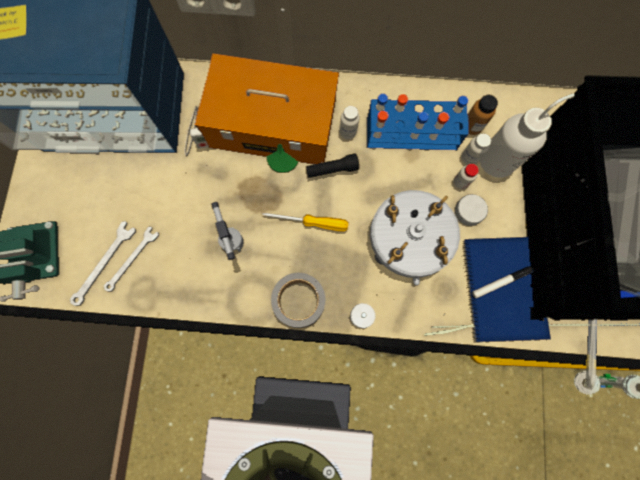

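Run:
```python
from h import *
from scipy.spatial import cKDTree
for n in ['scene','top']:
    W=np.load(n+'.npy').reshape(-1,3)
    # wrench crossbar
    m=(np.hypot(W[:,0]-500,W[:,1]-158)<80)&(W[:,2]>85)&(W[:,2]<125); P=W[m]
    print(n,len(P),P.min(0),P.max(0))
    t=P[P[:,2]>108]; print('block top',len(t),t.mean(0))
    c=P[:,:2]-P[:,:2].mean(0); u=np.linalg.svd(c,full_matrices=False)[2][0]; s=c@u
    print('bar yaw',np.degrees(np.arctan2(u[1],u[0])),'mid',P[:,:2].mean(0)+u*(s.max()+s.min())/2, s.max()-s.min())
    for k,p in dict(a=(577.5,-163.5),b=(489,-176),c=(503.5,-261.5),d=(589.5,-252)).items():
        m=(np.hypot(W[:,0]-p[0],W[:,1]-p[1])<34)&(W[:,2]>80)&(W[:,2]<93); Q=W[m]
        if len(Q)<5: print(k,len(Q)); continue
        c=Q[:,:2]-Q[:,:2].mean(0); u=np.linalg.svd(c,full_matrices=False)[2][0]; s=c@u
        print(k,len(Q),'yaw',np.degrees(np.arctan2(u[1],u[0])),'mid',Q[:,:2].mean(0)+u*(s.max()+s.min())/2,'len',s.max()-s.min(),Q[:,2].max())
```

```text
scene 454 [446.19366292 127.69812166  85.40994279] [557.16203881 181.89365115 116.52784347]
block top 136 [500.9683635  154.49278484 112.27034974]
bar yaw -156.73482757596602 mid [502.73567974 153.52583943] 118.42123133105883
a 158 yaw -174.14715247511788 mid [ 576.20211278 -166.22445284] len 53.81446473681433 89.99712335830134
b 197 yaw -38.77213514426758 mid [ 489.63818979 -178.64002832] len 54.18765412443166 89.73742996880719
c 180 yaw -169.2017572372858 mid [ 501.73566721 -264.61654804] len 54.13431590140203 90.71349974771351
d 198 yaw 141.90050841363694 mid [ 587.49341142 -252.16989985] len 54.31255307423908 91.06299153096882
top 478 [445.47537041 129.15246663  90.04136957] [554.27089173 184.73571148 116.53653889]
block top 200 [500.22754783 157.20085591 112.68183861]
bar yaw -156.0952850710316 mid [500.34837507 156.78967207] 116.37095664071452
a 119 yaw -174.23817771223767 mid [ 576.49287331 -162.85031938] len 53.00983197168505 90.4742685526736
b 122 yaw 141.19034822299207 mid [ 489.08061573 -175.40282689] len 55.21769426859284 90.37247418963682
c 135 yaw -169.0697534636452 mid [ 501.63407649 -262.00335106] len 54.340049005371554 91.20561575665101
d 116 yaw 141.6489683872786 mid [ 587.45734632 -249.22986624] len 52.87226395087096 89.4892540499543
```

Top view: wrench at about (228,240), holder at (415,235) with its pipe at (417,282), screwdriver at (305,222), tape at (298,300), white filter at (363,316). I'll lift and turn to the bar's yaw first.

Request:
send_rows(
  plan=[
    {"travel": [0, 0, -10], "delta_rot": [0, 0, 10.5], "fingers": -1},
    {"travel": [0, 0, -10], "delta_rot": [0, 0, 10.5], "fingers": -1},
    {"travel": [0, 0, -10], "delta_rot": [0, 0, 10.5], "fingers": -1},
    {"travel": [0, 0, -10], "delta_rot": [0, 0, 10.5], "fingers": -1},
    {"travel": [0, 0, -10], "delta_rot": [0, 0, 10.5], "fingers": -1},
    {"travel": [0, 0, -10], "delta_rot": [0, 0, 10.5], "fingers": -1},
    {"travel": [0, 0, -10], "delta_rot": [0, 0, 10.5], "fingers": -1},
    {"travel": [0, 0, -10], "delta_rot": [0, 0, 10.5], "fingers": -1},
    {"travel": [0, 0, -10], "delta_rot": [0, 0, 10.5], "fingers": -1},
    {"travel": [0, 0, -10], "delta_rot": [0, 0, 10.5], "fingers": -1},
    {"travel": [0, 0, -10], "delta_rot": [0, 0, 10.5], "fingers": -1},
    {"travel": [0, 0, -10], "delta_rot": [0, 0, 10.5], "fingers": -1},
    {"travel": [0, 0, -10], "delta_rot": [0, 0, 10.5], "fingers": -1},
  ],
)

```text
clock: 2.82
eef_pos: [189.5, 516.3, 354.8]
eef_rot: [3.142, 0.0, 0.401]
wrist_force: [0.5, 0.7, 0.5]
finger_gap: 93.8
```

```bash
cat >> h.py <<'E'
def go(x,y,z,yaw):
    "tool-frame travel (current axes) and turn to a target; yaw deg"
    s=manip.read_state(); T=tcp(s); d=T[:3,:3].T@(np.array([x,y,z])-T[:3,3])
    Y=np.degrees(s['eef_rot'][2]); t=(Y-yaw+180)%360-180
    # travel in axes after the turn
    D=R.from_euler('xyz',[np.pi,0,np.radians(yaw)]).as_matrix().T@(np.array([x,y,z])-T[:3,3])
    print('t',s['clock'],'pos',np.round(s['eef_pos'],1),'rpy',np.round(np.degrees(s['eef_rot']),2),'q',np.round(s['joints'],2),'F',np.round(s['wrist_force'],1),'gap',round(s['finger_gap'],1))
    print('travel now',np.round(d,1),'travel after turn',np.round(D,1),'turn z',round(t,2))
E
python3 - <<'E'
from h import *
go(539,-214,354,23.5)
c=camera('wrist'); print(np.round(c['tool_from_camera'],3), c['fov_y'])
W=np.load('top.npy').reshape(-1,3); V=np.load('scene.npy').reshape(-1,3); P=np.vstack([W,V])
for p in [(577,-164),(489,-177),(502.5,-262.5),(588,-251)]:
    r=np.hypot(P[:,0]-p[0],P[:,1]-p[1])
    for zz in (110,150,235): m=P[:,2]>zz; i=np.nanargmin(np.where(m,r,1e9)); print(zz,r[i],P[i], end=' ; ')
    print()
E
```

```text
t 2.825 pos [189.5 516.3 354.8] rpy [180.   0.  23.] q [1.15 0.24 1.3  0.   1.6  2.32] F [0.5 0.7 0.5] gap 93.8
travel now [3.640e+01 8.088e+02 8.000e-01] travel after turn [2.930e+01 8.091e+02 8.000e-01] turn z -0.5
[[-0.00000e+00  9.62000e-01  2.74000e-01  8.06710e+01]
 [ 1.00000e+00  1.00000e-03 -1.00000e-03 -1.16500e+00]
 [-1.00000e-03  2.74000e-01 -9.62000e-01 -1.59563e+02]
 [ 0.00000e+00  0.00000e+00  0.00000e+00  1.00000e+00]] 67.10269634037317
110 171.0781032876748 [ 744.57345929 -129.54926466  111.11145986] ; 150 255.3553901034698 [ 718.35078362 -376.66483307  163.74814082] ; 235 283.26207827679826 [ 603.57671877 -446.01255825  262.55731547] ; 
110 249.13237874877055 [685.43153272 -23.76294478 111.41038   ] ; 150 273.9540683812068 [ 491.84382926 -450.93930754  263.21151118] ; 235 273.9540683812068 [ 491.84382926 -450.93930754  263.21151118] ; 
110 188.35895147880194 [ 514.89483607 -450.45069205  263.90235632] ; 150 188.35895147880194 [ 514.89483607 -450.45069205  263.90235632] ; 235 188.35895147880194 [ 514.89483607 -450.45069205  263.90235632] ; 
110 164.13200790390488 [ 752.12902906 -250.01114307  111.35287412] ; 150 181.06069993600408 [ 718.35078362 -376.66483307  163.74814082] ; 235 195.6336679658391 [ 603.57671877 -446.01255825  262.55731547] ;
```

Request:
send_rows(
  plan=[
    {"travel": [2.6, 50, 0], "delta_rot": [0, 0, 0], "fingers": -1},
    {"travel": [2.6, 50, 0], "delta_rot": [0, 0, 0], "fingers": -1},
    {"travel": [2.6, 50, 0], "delta_rot": [0, 0, 0], "fingers": -1},
    {"travel": [2.6, 50, 0], "delta_rot": [0, 0, 0], "fingers": -1},
    {"travel": [2.6, 50, 0], "delta_rot": [0, 0, 0], "fingers": -1},
    {"travel": [2.6, 50, 0], "delta_rot": [0, 0, 0], "fingers": -1},
    {"travel": [2.6, 50, 0], "delta_rot": [0, 0, 0], "fingers": -1},
    {"travel": [2.6, 50, 0], "delta_rot": [0, 0, 0], "fingers": -1},
    {"travel": [2.6, 50, 0], "delta_rot": [0, 0, 0], "fingers": -1},
    {"travel": [2.6, 50, 0], "delta_rot": [0, 0, 0], "fingers": -1},
    {"travel": [2.6, 50, 0], "delta_rot": [0, 0, 0], "fingers": -1},
    {"travel": [2.6, 50, 0], "delta_rot": [0, 0, 0], "fingers": -1},
    {"travel": [2.6, 50, 0], "delta_rot": [0, 0, 0], "fingers": -1},
    {"travel": [2.6, 50, 0], "delta_rot": [0, 0, 0], "fingers": -1},
    {"travel": [0, 50, 0], "delta_rot": [0, 0, 0], "fingers": -1},
    {"travel": [0, 50, 0], "delta_rot": [0, 0, 0], "fingers": -1},
    {"travel": [0, 0, 0], "delta_rot": [0, 0, 0], "fingers": -1},
  ],
)

```text
clock: 5.0
eef_pos: [540.2, -206.2, 352.8]
eef_rot: [-3.14, 0.002, 0.407]
wrist_force: [-0.3, 0.1, -0.3]
finger_gap: 94.1
```

```bash
cat >> h.py <<'E'
def bars(c,items,zlo,zhi,r):
    W=cloud(c).reshape(-1,3)
    for k,p in items.items():
        Q=W[(np.hypot(W[:,0]-p[0],W[:,1]-p[1])<r)&(W[:,2]>zlo)&(W[:,2]<zhi)]
        if len(Q)<10: print(k,'few',len(Q)); continue
        (mx,my),(a,b),_=cv2.minAreaRect((Q[:,:2]-p).astype(np.float32))
        d=Q[:,:2]-Q[:,:2].mean(0); u=np.linalg.svd(d,full_matrices=False)[2][0]
        print(k,len(Q),'yaw',round(np.degrees(np.arctan2(u[1],u[0]))%180,1),'rect mid',np.round([mx+p[0],my+p[1]],1),'size',round(a,1),round(b,1),'z',Q[:,2].min().round(1),Q[:,2].max().round(1))
N=dict(a=np.array((577,-164.)),b=np.array((489.3,-177)),c=np.array((502,-263.)),d=np.array((587.6,-251)))
E
python3 - <<'E'
from h import *
go(500.5,156,330,23.5)
c=cam('wrist'); save(c,'w1'); bars(c,N,79,93,34)
for o in ['holder_middle','nut_a_mid']: print(o,[(np.round(w(c,d['at']),1).tolist(),round(d['confidence'],2)) for d in tip_of(o,'wrist')[:5]])
W=cloud(c).reshape(-1,3); Q=W[(W[:,2]>57)&(W[:,2]<66)&(np.hypot(W[:,0]-539,W[:,1]+214)<110)]
print(len(Q),np.median(Q[:,2]),cv2.minEnclosingCircle(Q[:,:2].astype(np.float32)))
E
```

```text
t 5.0 pos [ 540.2 -206.2  352.8] rpy [-1.7992e+02  9.0000e-02  2.3350e+01] q [-0.43  0.31  1.22 -0.    1.62  0.74] F [-0.3  0.1 -0.3] gap 94.1
travel now [ 107.1 -348.3   23.1] travel after turn [ 108.  -348.    22.8] turn z -0.15
a 371 yaw 6.1 rect mid [ 576.9 -164. ] size 54.5 17.1 z 79.0 90.5
b 343 yaw 141.0 rect mid [ 490.7 -176.4] size 17.1 55.0 z 79.0 89.5
c 320 yaw 9.7 rect mid [ 503.1 -262.9] size 17.6 53.6 z 79.0 89.3
d 364 yaw 141.0 rect mid [ 589.4 -251. ] size 17.4 54.1 z 79.0 89.4
holder_middle [([541.6, -208.2, 61.3], 0.72)]
nut_a_mid [([575.9, -167.6, 74.7], 0.92)]
12218 60.27841079984046 ((540.32275390625, -213.4362030029297), 87.99826049804688)
```

View pics/w1.png

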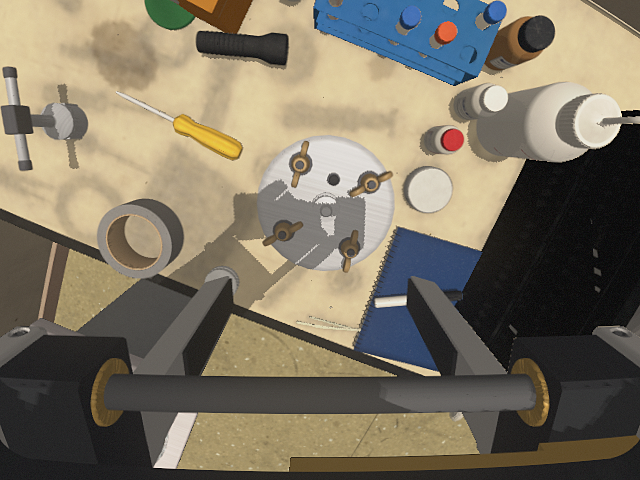

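Nuts and holder are clearly seen (nuts near (301,164), (372,183), (282,232), (348,247); cover centre (326,204)) and agree with the model. Next is the wrench.

Request:
send_rows(
  plan=[
    {"travel": [13.5, -43.5, 0], "delta_rot": [0, 0, 0], "fingers": -1},
    {"travel": [13.5, -43.5, 0], "delta_rot": [0, 0, 0], "fingers": -1},
    {"travel": [13.5, -43.5, 0], "delta_rot": [0, 0, 0], "fingers": -1},
    {"travel": [13.5, -43.5, 0], "delta_rot": [0, 0, 0], "fingers": -1},
    {"travel": [13.5, -43.5, 0], "delta_rot": [0, 0, 0], "fingers": -1},
    {"travel": [13.5, -43.5, 0], "delta_rot": [0, 0, 0], "fingers": -1},
    {"travel": [13.5, -43.5, 0], "delta_rot": [0, 0, 0], "fingers": -1},
    {"travel": [13.5, -43.5, 0], "delta_rot": [0, 0, 0], "fingers": -1},
    {"travel": [0, 0, 0], "delta_rot": [0, 0, 0], "fingers": -1},
    {"travel": [0, 0, 0], "delta_rot": [0, 0, 0], "fingers": -1},
  ],
)

```text
clock: 6.4
eef_pos: [500.7, 158.7, 354.8]
eef_rot: [3.141, -0.001, 0.409]
wrist_force: [0.1, -1.1, 0.7]
finger_gap: 94.3
```

```bash
cat >> h.py <<'E'
def wrench(c,p,zb,r=80):
    "bar & block top by the cloud; zb = socket underside height"
    p=np.array(p,float); W=cloud(c).reshape(-1,3)
    bars(c,{'bar':p},zb+96,zb+118,r); bars(c,{'blocktop':p},zb+110,zb+118,r)
E
python3 - <<'E'
from h import *
go(500.5,156,103,23.5)
c=cam('wrist'); wrench(c,(500.5,156),0)
for o in ['wrench_grip','wrench_mouth']: print(o,[(np.round(w(c,d['at']),1).tolist(),round(d['confidence'],2)) for d in tip_of(o,'wrist')[:5]])
W=cloud(c).reshape(-1,3); Q=W[(W[:,2]>10)&(W[:,2]<36)&(np.hypot(W[:,0]-500,W[:,1]-156)<60)]
print('socket',len(Q),cv2.minEnclosingCircle(Q[:,:2].astype(np.float32)),Q[:,2].max())
E
```

```text
t 6.4 pos [500.7 158.7 354.8] rpy [ 1.7999e+02 -4.0000e-02  2.3440e+01] q [ 0.24  0.18  1.37 -0.    1.59  1.4 ] F [ 0.1 -1.1  0.7] gap 94.3
travel now [ -1.4   2.4 251.8] travel after turn [ -1.2   2.4 251.8] turn z -0.06
bar 1238 yaw 23.9 rect mid [501.4 157.4] size 116.0 17.1 z 96.9 115.5
blocktop 440 yaw 23.4 rect mid [501.7 157.5] size 31.2 17.1 z 110.2 115.5
wrench_grip [([499.9, 159.3, 97.8], 0.81)]
wrench_mouth [([501.5, 159.6, -2.1], 0.97)]
socket 251 ((501.63934326171875, 158.00180053710938), 25.476898193359375) 35.99763419981417
```

Request:
send_rows(
  plan=[
    {"travel": [0.3, 1.3, 40], "delta_rot": [0, 0, -0.3], "fingers": -1},
    {"travel": [0, 0, 45], "delta_rot": [0, 0, 0], "fingers": -1},
    {"travel": [0, 0, 45], "delta_rot": [0, 0, 0], "fingers": -1},
    {"travel": [0, 0, 45], "delta_rot": [0, 0, 0], "fingers": -1},
    {"travel": [0, 0, 40], "delta_rot": [0, 0, 0], "fingers": -1},
    {"travel": [0, 0, 25], "delta_rot": [0, 0, 0], "fingers": -1},
    {"travel": [0, 0, 13], "delta_rot": [0, 0, 0], "fingers": -1},
    {"travel": [0, 0, 0], "delta_rot": [0, 0, 0], "fingers": -1},
    {"travel": [0, 0, 0], "delta_rot": [0, 0, 0], "fingers": 0.3},
    {"travel": [0, 0, 0], "delta_rot": [0, 0, 0], "fingers": 0.5},
    {"travel": [0, 0, 0], "delta_rot": [0, 0, 0], "fingers": 0.6},
    {"travel": [0, 0, 0], "delta_rot": [0, 0, 0], "fingers": 0.8},
    {"travel": [0, 0, 0], "delta_rot": [0, 0, 0], "fingers": 1},
    {"travel": [0, 0, 0], "delta_rot": [0, 0, 0], "fingers": 1},
    {"travel": [0, 0, 0], "delta_rot": [0, 0, 0], "fingers": 1},
    {"travel": [0, 0, 0], "delta_rot": [0, 0, 0], "fingers": 1},
  ],
  grip_force=45,
)

```text
clock: 8.55
eef_pos: [502.0, 157.4, 101.4]
eef_rot: [3.142, 0.0, 0.413]
wrist_force: [-0.6, 1.9, -3.6]
finger_gap: 17.6
```

Run:
```python
from h import *
go(502,157.5,225,142)
```

```text
t 8.55 pos [502.  157.4 101.4] rpy [180.     0.    23.64] q [ 0.23  0.38  1.72 -0.    1.04  1.39] F [-0.6  1.9 -3.6] gap 17.6
travel now [ 0.000e+00 -1.000e-01 -1.236e+02] travel after turn [ 0.000e+00  1.000e-01 -1.236e+02] turn z -118.36
```

Request:
send_rows(
  plan=[
    {"travel": [0, 0, -20], "delta_rot": [0, 0, 0], "fingers": 1},
    {"travel": [0, 0, -20], "delta_rot": [0, 0, -9.8], "fingers": 1},
    {"travel": [0, 0, -20], "delta_rot": [0, 0, -9.8], "fingers": 1},
    {"travel": [0, 0, -20], "delta_rot": [0, 0, -9.8], "fingers": 1},
    {"travel": [0, 0, -20], "delta_rot": [0, 0, -9.8], "fingers": 1},
    {"travel": [0, 0, -20], "delta_rot": [0, 0, -9.8], "fingers": 1},
    {"travel": [0, 0, 0], "delta_rot": [0, 0, -9.8], "fingers": 1},
    {"travel": [0, 0, 0], "delta_rot": [0, 0, -9.8], "fingers": 1},
    {"travel": [0, 0, 0], "delta_rot": [0, 0, -9.8], "fingers": 1},
    {"travel": [0, 0, 0], "delta_rot": [0, 0, -9.8], "fingers": 1},
    {"travel": [0, 0, 0], "delta_rot": [0, 0, -9.8], "fingers": 1},
    {"travel": [0, 0, 0], "delta_rot": [0, 0, -9.8], "fingers": 1},
    {"travel": [0, 0, 0], "delta_rot": [0, 0, -9.8], "fingers": 1},
    {"travel": [0, 0, 0], "delta_rot": [0, 0, 0], "fingers": 1},
  ],
)

```text
clock: 10.3
eef_pos: [501.8, 157.4, 221.1]
eef_rot: [-3.141, -0.0, 2.464]
wrist_force: [0.3, 0.8, -2.7]
finger_gap: 18.2
```

Run:
```python
from h import *
go(490.5,-176.3,222,141.3)
s=manip.read_state(); p=s['eef_pos'][:2]
for n in ['wrist','top','scene']:
    c=cam(n); print(n); wrench(c,p,120)
    if n=='wrist': save(c,'w2')
```

```text
t 10.3 pos [501.8 157.4 221.1] rpy [-1.7997e+02 -3.0000e-02  1.4118e+02] q [ 0.23  0.25  1.59  0.    1.3  -0.66] F [ 0.3  0.8 -2.7] gap 18.2
travel now [-200.4 -267.1   -0.8] travel after turn [-199.8 -267.5   -0.9] turn z -0.12
wrist
bar 6914 yaw 141.2 rect mid [504.  160.3] size 41.0 113.4 z 216.1 238.0
blocktop 2916 yaw 140.2 rect mid [503.5 158.1] size 42.3 32.4 z 230.0 238.0
top
bar 103 yaw 145.5 rect mid [539.1 127.4] size 13.0 22.1 z 217.5 228.8
blocktop few 0
scene
bar 559 yaw 141.9 rect mid [502.7 153.6] size 41.2 113.7 z 216.0 238.0
blocktop 103 yaw 23.9 rect mid [501.9 150.7] size 39.8 31.5 z 230.0 238.0
```

View pics/w2.png

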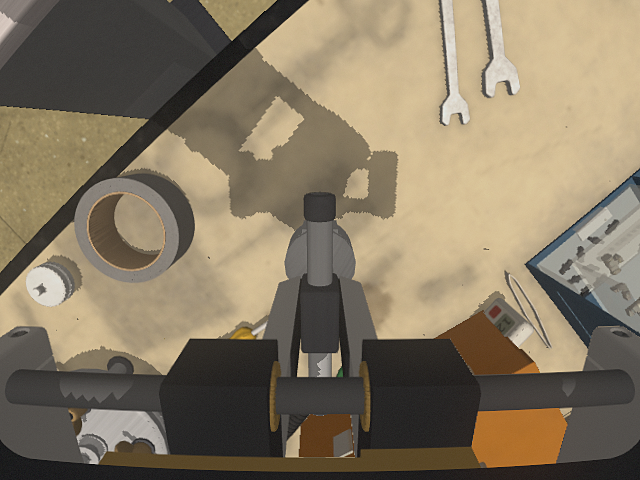

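Wrench is held straight in the jaws (bar end at (320,205), block at (320,315), socket behind at (320,250)). Next I measure its offset along the tool x axis.

Run:
```python
from h import *
T=tcp(); Ti=np.linalg.inv(T)
c=cam('wrist'); W=cloud(c).reshape(-1,3); L=W@Ti[:3,:3].T+Ti[:3,3]
m=(abs(L[:,1])<9)&(abs(L[:,2])<9)&(L[:,0]>20)&(L[:,0]<75); Q=L[m]
print('bar end x',np.percentile(Q[:,0],[99,99.9,100]),'y',np.percentile(Q[Q[:,0]>40,1],[1,50,99]))
m=(abs(L[:,1])<20)&(L[:,2]<-8)&(L[:,2]>-18)&(abs(L[:,0])<25); Q=L[m]; 
if len(Q): print('blocktop x',Q[:,0].min(),Q[:,0].max(),'z',np.percentile(Q[:,2],[5,50]))
m=(abs(L[:,1])<30)&(L[:,2]<101)&(L[:,2]>66)&(np.hypot(L[:,0],L[:,1])<40); Q=L[m]
print('socket',len(Q),'x',Q[:,0].max(),'y',Q[:,1].min(),Q[:,1].max(),'z',Q[:,2].min())
print([np.round(Ti@np.append(w(c,d['at']),1),1) for d in tip_of('wrench_grip','wrist')[:2]+tip_of('wrench_mouth','wrist')[:2]])
```

```text
bar end x [56.76449131 56.89739181 56.93809032] y [-5.71176672  0.96873436  8.10623366]
blocktop x -16.849146345476868 15.272286544212648 z [-15.33185641 -11.9079328 ]
socket 827 x 22.389019130827876 y -22.64139019257044 24.922323367437173 z 66.00105088248523
[array([0.6, 0.6, 0.5, 1. ]), array([-262. , -263.1,  155.3,    1. ])]
```

Request:
send_rows(
  plan=[
    {"travel": [-15, -20, 0], "delta_rot": [0, 0, 0], "fingers": 1},
    {"travel": [-25, -33.5, 0], "delta_rot": [0, 0, 0], "fingers": 1},
    {"travel": [-30, -40, 0], "delta_rot": [0, 0, 0], "fingers": 1},
    {"travel": [-30, -40, 0], "delta_rot": [0, 0, 0], "fingers": 1},
    {"travel": [-30, -40, 0], "delta_rot": [0, 0, 0], "fingers": 1},
    {"travel": [-30, -40, 0], "delta_rot": [0, 0, 0], "fingers": 1},
    {"travel": [-24.2, -33.3, 0], "delta_rot": [0, 0, 0], "fingers": 1},
    {"travel": [-15, -20, 0], "delta_rot": [0, 0, 0], "fingers": 1},
    {"travel": [0, 0, 0], "delta_rot": [0, 0, 0], "fingers": 1},
    {"travel": [0, 0, 0], "delta_rot": [0, 0, 0], "fingers": 1},
    {"travel": [0, 0, 0], "delta_rot": [0, 0, 0], "fingers": 1},
  ],
)

```text
clock: 11.98
eef_pos: [490.4, -174.4, 221.5]
eef_rot: [3.141, 0.0, 2.466]
wrist_force: [0.3, -0.4, -2.6]
finger_gap: 18.0
```

Run:
```python
from h import *
go(489.8,-175.4,169.5,141.3)
c=cam('scene'); 
u,v=map(int,proj(c,[540,-213,90])); im=cv2.resize(c['color'][max(v-150,0):v+110,u-130:u+130],None,fx=2.3,fy=2.3,interpolation=cv2.INTER_CUBIC); cv2.imwrite('pics/s2.png',im[:,:,::-1])
bars(c,{k:N[k] for k in 'acd'},79,93,34)
```

```text
t 11.975 pos [ 490.4 -174.4  221.5] rpy [179.99   0.   141.29] q [-0.41  0.24  1.61  0.    1.3  -1.31] F [ 0.3 -0.4 -2.6] gap 18.0
travel now [-0.1 -1.2 52. ] travel after turn [-0.1 -1.2 52. ] turn z -0.01
a 179 yaw 6.1 rect mid [ 575.9 -166. ] size 54.6 17.7 z 79.1 90.4
c 201 yaw 10.3 rect mid [ 501.7 -264.8] size 51.5 17.7 z 79.1 90.4
d 219 yaw 141.3 rect mid [ 587.5 -252.7] size 15.6 55.7 z 79.0 91.8
```

View pics/s2.png

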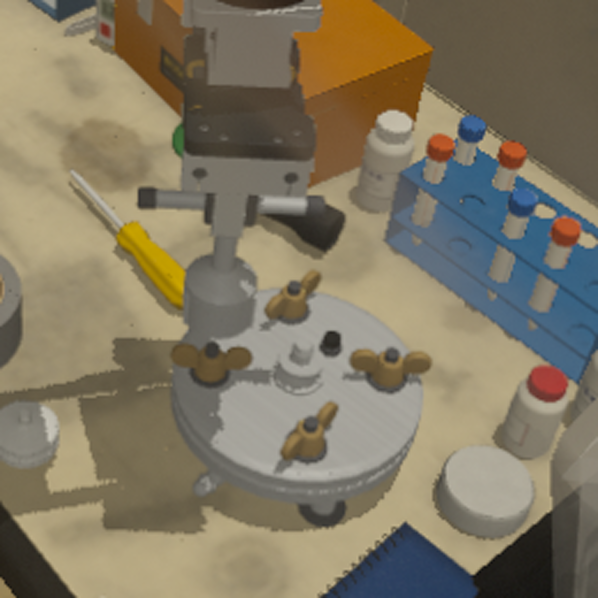

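Crop: the socket hangs above nut b (nut at (211,360), socket at (222,305)). Descending gently.

Request:
send_rows(
  plan=[
    {"travel": [-0.1, -1.2, 15], "delta_rot": [0, 0, 0], "fingers": 1},
    {"travel": [0, 0, 10], "delta_rot": [0, 0, 0], "fingers": 1},
    {"travel": [0, 0, 5], "delta_rot": [0, 0, 0], "fingers": 1},
    {"travel": [0, 0, 5], "delta_rot": [0, 0, 0], "fingers": 1},
    {"travel": [0, 0, 4], "delta_rot": [0, 0, 0], "fingers": 1},
    {"travel": [0, 0, 0], "delta_rot": [0, 0, 0], "fingers": 1},
  ],
)

```text
clock: 12.78
eef_pos: [489.6, -176.3, 182.3]
eef_rot: [-3.142, -0.0, 2.465]
wrist_force: [0.2, 0.4, -2.6]
finger_gap: 18.0
```

Request:
send_rows(
  plan=[
    {"travel": [0, 0, 5], "delta_rot": [0, 0, 0], "fingers": 1},
    {"travel": [0, 0, 5], "delta_rot": [0, 0, 0], "fingers": 1},
    {"travel": [0, 0, 3], "delta_rot": [0, 0, 0], "fingers": 1},
    {"travel": [0, 0, 0], "delta_rot": [0, 0, 0], "fingers": 1},
  ],
)

```text
clock: 13.28
eef_pos: [489.5, -176.3, 169.2]
eef_rot: [-3.141, -0.0, 2.465]
wrist_force: [-0.2, 0.6, -2.5]
finger_gap: 17.6
```

Request:
send_rows(
  plan=[
    {"travel": [0, 0, 0], "delta_rot": [0, 0, 7], "fingers": 1},
    {"travel": [0, 0, 0], "delta_rot": [0, 0, 7], "fingers": 1},
    {"travel": [0, 0, 0], "delta_rot": [0, 0, 7], "fingers": 1},
    {"travel": [0, 0, 0], "delta_rot": [0, 0, 7], "fingers": 1},
    {"travel": [0, 0, 0], "delta_rot": [0, 0, 7], "fingers": 1},
    {"travel": [0, 0, 0], "delta_rot": [0, 0, 7], "fingers": 1},
    {"travel": [0, 0, 0], "delta_rot": [0, 0, 7], "fingers": 1},
    {"travel": [0, 0, 0], "delta_rot": [0, 0, 0], "fingers": 1},
  ],
)

```text
clock: 14.28
eef_pos: [489.7, -176.4, 169.6]
eef_rot: [3.141, 0.0, 1.611]
wrist_force: [-0.8, 0.1, -2.9]
finger_gap: 17.3
```

Run:
```python
from h import *
go(489.5,-176,224,141.3); print(np.round(manip.read_state()['moment'],2))
```

```text
t 14.275 pos [ 489.7 -176.4  169.6] rpy [1.7999e+02 1.0000e-02 9.2280e+01] q [-0.42  0.29  1.67 -0.    1.18 -0.46] F [-0.8  0.1 -2.9] gap 17.3
travel now [  0.4  -0.1 -54.4] travel after turn [  0.4   0.2 -54.4] turn z -49.02
[-0.1   0.04 -0.07]
```

Request:
send_rows(
  plan=[
    {"travel": [0, 0, 0], "delta_rot": [0, 0, -6], "fingers": 1},
    {"travel": [0, 0, -10], "delta_rot": [0, 0, 0], "fingers": 1},
    {"travel": [0, 0, -20], "delta_rot": [0, 0, 0], "fingers": 1},
    {"travel": [0, 0, -20], "delta_rot": [0, 0, 0], "fingers": 1},
    {"travel": [0, 0, 0], "delta_rot": [0, 0, -8.6], "fingers": 1},
    {"travel": [0, 0, 0], "delta_rot": [0, 0, -8.6], "fingers": 1},
    {"travel": [0, 0, 0], "delta_rot": [0, 0, -8.6], "fingers": 1},
    {"travel": [0, 0, 0], "delta_rot": [0, 0, -8.6], "fingers": 1},
    {"travel": [0, 0, 0], "delta_rot": [0, 0, -8.6], "fingers": 1},
    {"travel": [-24.8, 0.8, 0], "delta_rot": [0, 0, 0], "fingers": 1},
    {"travel": [-24.8, 0.8, 0], "delta_rot": [0, 0, 0], "fingers": 1},
    {"travel": [-24.8, 0.8, 0], "delta_rot": [0, 0, 0], "fingers": 1},
    {"travel": [-24.8, 0.8, 0], "delta_rot": [0, 0, 0], "fingers": 1},
    {"travel": [-24.8, 0.8, 0], "delta_rot": [0, 0, 0], "fingers": 1},
    {"travel": [0, 0, 0], "delta_rot": [0, 0, 0], "fingers": 1},
    {"travel": [0, 0, 0], "delta_rot": [0, 0, 0], "fingers": 1},
  ],
)

```text
clock: 16.27
eef_pos: [588.5, -250.5, 219.7]
eef_rot: [3.142, -0.0, 2.465]
wrist_force: [-0.8, 0.2, -2.3]
finger_gap: 17.6
```

Run:
```python
from h import *
go(588.9,-250.8,169.5,141.3)
c=cam('scene'); bars(c,{k:N[k] for k in 'abc'},79,93,34)
T=np.linalg.inv(tcp()); c=cam('wrist'); L=cloud(c).reshape(-1,3)@T[:3,:3].T+T[:3,3]
Q=L[(abs(L[:,1])<9)&(abs(L[:,2])<9)&(L[:,0]>20)&(L[:,0]<75)]; print('bar end x',Q[:,0].max())
```

```text
t 16.275 pos [ 588.5 -250.5  219.7] rpy [ 1.8000e+02 -1.0000e-02  1.4123e+02] q [-0.46  0.51  1.25  0.    1.39 -1.35] F [-0.8  0.2 -2.3] gap 17.6
travel now [-0.5 -0.  50.2] travel after turn [-0.5 -0.  50.2] turn z -0.07
a 179 yaw 5.5 rect mid [ 576.2 -165.8] size 51.8 18.0 z 79.0 91.9
b 204 yaw 98.8 rect mid [ 489.1 -178. ] size 15.9 55.1 z 79.1 91.2
c 203 yaw 10.2 rect mid [ 500.5 -264.9] size 53.6 16.2 z 79.0 90.9
bar end x 56.94286602134787
```

Request:
send_rows(
  plan=[
    {"travel": [-0.5, 0, 15], "delta_rot": [0, 0, 0], "fingers": 1},
    {"travel": [0, 0, 10], "delta_rot": [0, 0, 0], "fingers": 1},
    {"travel": [0, 0, 5], "delta_rot": [0, 0, 0], "fingers": 1},
    {"travel": [0, 0, 4], "delta_rot": [0, 0, 0], "fingers": 1},
    {"travel": [0, 0, 4], "delta_rot": [0, 0, 0], "fingers": 1},
    {"travel": [0, 0, 0], "delta_rot": [0, 0, 0], "fingers": 1},
  ],
)

```text
clock: 17.12
eef_pos: [589.2, -251.1, 181.2]
eef_rot: [-3.142, -0.0, 2.465]
wrist_force: [-0.3, -0.6, -2.4]
finger_gap: 17.4
```

Request:
send_rows(
  plan=[
    {"travel": [0, 0, 6], "delta_rot": [0, 0, 0], "fingers": 1},
    {"travel": [0, 0, 6], "delta_rot": [0, 0, 0], "fingers": 1},
    {"travel": [0, 0, 0], "delta_rot": [0, 0, 0], "fingers": 1},
    {"travel": [0, 0, 0], "delta_rot": [0, 0, 7], "fingers": 1},
    {"travel": [0, 0, 0], "delta_rot": [0, 0, 7], "fingers": 1},
    {"travel": [0, 0, 0], "delta_rot": [0, 0, 7], "fingers": 1},
    {"travel": [0, 0, 0], "delta_rot": [0, 0, 7], "fingers": 1},
    {"travel": [0, 0, 0], "delta_rot": [0, 0, 7], "fingers": 1},
    {"travel": [0, 0, 0], "delta_rot": [0, 0, 7], "fingers": 1},
    {"travel": [0, 0, 0], "delta_rot": [0, 0, 7], "fingers": 1},
    {"travel": [0, 0, 0], "delta_rot": [0, 0, 0], "fingers": 1},
    {"travel": [0, 0, 0], "delta_rot": [0, 0, 0], "fingers": 1},
    {"travel": [0, 0, 0], "delta_rot": [0, 0, 0], "fingers": 1},
  ],
)

```text
clock: 18.75
eef_pos: [589.2, -251.1, 169.5]
eef_rot: [3.142, 0.0, 1.611]
wrist_force: [-0.9, -0.5, -2.4]
finger_gap: 17.8
```

Run:
```python
from h import *
go(489.8,-176.4,220,98.8); print(np.round(manip.read_state()['moment'],2))
T=np.linalg.inv(tcp()); c=cam('wrist'); W=cloud(c).reshape(-1,3); L=W@T[:3,:3].T+T[:3,3]
m=(abs(L[:,2])<6)&(L[:,0]>20)&(L[:,0]<70)&(abs(L[:,1])<20)
l=np.polyfit(L[m,0],L[m,1],1); print('bar slope deg',np.degrees(np.arctan(l[0])))
# wings of d protruding from socket
q=W[(np.hypot(W[:,0]-589.4,W[:,1]+250.8)<34)&(np.hypot(W[:,0]-589.4,W[:,1]+250.8)>24.5)&(W[:,2]>72)&(W[:,2]<93)]; print(len(q), q.mean(0) if len(q) else '')
```

```text
t 18.75 pos [ 589.2 -251.1  169.5] rpy [180.     0.    92.33] q [-0.46  0.55  1.3  -0.    1.29 -0.5 ] F [-0.9 -0.5 -2.4] gap 17.8
travel now [ 78.7 -96.3 -50.5] travel after turn [ 89.1 -86.8 -50.5] turn z -6.47
[-0.21  0.28  0.02]
bar slope deg -0.10394150067111281
41 [ 589.44708353 -228.45468373   83.17267724]
```

Request:
send_rows(
  plan=[
    {"travel": [0, 0, 0], "delta_rot": [0, 0, 7], "fingers": 1},
    {"travel": [0, 0, 0], "delta_rot": [0, 0, 7], "fingers": 1},
    {"travel": [0, 0, 0], "delta_rot": [0, 0, 7], "fingers": 1},
    {"travel": [0, 0, 0], "delta_rot": [0, 0, 7], "fingers": 1},
    {"travel": [0, 0, 0], "delta_rot": [0, 0, 7], "fingers": 1},
    {"travel": [0, 0, 0], "delta_rot": [0, 0, 7], "fingers": 1},
    {"travel": [0, 0, 0], "delta_rot": [0, 0, 0], "fingers": 1},
    {"travel": [0, 0, 0], "delta_rot": [0, 0, -6], "fingers": 1},
    {"travel": [0, 0, -10], "delta_rot": [0, 0, 0], "fingers": 1},
    {"travel": [0, 0, -20], "delta_rot": [0, 0, 0], "fingers": 1},
    {"travel": [0, 0, -20], "delta_rot": [0, 0, 0], "fingers": 1},
    {"travel": [0, 0, 0], "delta_rot": [0, 0, -8.6], "fingers": 1},
    {"travel": [0, 0, 0], "delta_rot": [0, 0, -8.6], "fingers": 1},
    {"travel": [0, 0, 0], "delta_rot": [0, 0, -8.6], "fingers": 1},
    {"travel": [0, 0, 0], "delta_rot": [0, 0, -8.6], "fingers": 1},
    {"travel": [0, 0, 0], "delta_rot": [0, 0, -8.6], "fingers": 1},
    {"travel": [0, 0, 0], "delta_rot": [0, 0, 0], "fingers": 1},
  ],
)

```text
clock: 20.92
eef_pos: [589.3, -251.1, 220.1]
eef_rot: [3.141, 0.0, 1.731]
wrist_force: [-0.4, 0.3, -1.9]
finger_gap: 17.5
```

Request:
send_rows(
  plan=[
    {"travel": [17.8, -17.4, 0], "delta_rot": [0, 0, 0], "fingers": 1},
    {"travel": [17.8, -17.4, 0], "delta_rot": [0, 0, 0], "fingers": 1},
    {"travel": [17.8, -17.4, 0], "delta_rot": [0, 0, 0], "fingers": 1},
    {"travel": [17.8, -17.4, 0], "delta_rot": [0, 0, 0], "fingers": 1},
    {"travel": [17.8, -17.4, 0], "delta_rot": [0, 0, 0], "fingers": 1},
    {"travel": [0, 0, 0], "delta_rot": [0, 0, 0], "fingers": 1},
    {"travel": [0, 0, 0], "delta_rot": [0, 0, 0], "fingers": 1},
  ],
)

```text
clock: 21.8
eef_pos: [489.5, -177.5, 219.9]
eef_rot: [3.141, 0.0, 1.73]
wrist_force: [0.1, -0.3, -3.6]
finger_gap: 17.8
```

Run:
```python
from h import *
go(489.6,-176.3,169.5,98.8)
for n in ('scene','top'):
    c=cam(n); bars(c,{k:N[k] for k in 'acd'},79,93,34)
```

```text
t 21.8 pos [ 489.5 -177.5  219.9] rpy [1.7995e+02 3.0000e-02 9.9120e+01] q [-0.42  0.24  1.61  0.    1.29 -0.58] F [ 0.1 -0.3 -3.6] gap 17.8
travel now [ 1.2  0.2 50.4] travel after turn [ 1.2  0.3 50.4] turn z 0.32
a 169 yaw 5.5 rect mid [ 576.2 -165.4] size 17.1 52.5 z 79.1 90.5
c 209 yaw 10.5 rect mid [ 501.4 -264.4] size 52.8 16.1 z 79.1 90.0
d 176 yaw 56.9 rect mid [ 587.4 -252.3] size 51.8 15.9 z 79.2 90.2
a 20 yaw 176.5 rect mid [ 595.3 -159.8] size 5.1 14.8 z 81.1 89.6
c few 0
d few 0
```

Request:
send_rows(
  plan=[
    {"travel": [1.2, 0.2, 15], "delta_rot": [0, 0, 0.3], "fingers": 1},
    {"travel": [0, 0, 10], "delta_rot": [0, 0, 0], "fingers": 1},
    {"travel": [0, 0, 5], "delta_rot": [0, 0, 0], "fingers": 1},
    {"travel": [0, 0, 4], "delta_rot": [0, 0, 0], "fingers": 1},
    {"travel": [0, 0, 4], "delta_rot": [0, 0, 0], "fingers": 1},
    {"travel": [0, 0, 0], "delta_rot": [0, 0, 0], "fingers": 1},
  ],
)

```text
clock: 22.65
eef_pos: [489.0, -176.0, 181.3]
eef_rot: [-3.141, -0.0, 1.727]
wrist_force: [-0.1, 0.5, -1.7]
finger_gap: 17.9
```

Request:
send_rows(
  plan=[
    {"travel": [0, 0, 6], "delta_rot": [0, 0, 0], "fingers": 1},
    {"travel": [0, 0, 6], "delta_rot": [0, 0, 0], "fingers": 1},
    {"travel": [0, 0, 0], "delta_rot": [0, 0, 7], "fingers": 1},
    {"travel": [0, 0, 0], "delta_rot": [0, 0, 7], "fingers": 1},
    {"travel": [0, 0, 0], "delta_rot": [0, 0, 7], "fingers": 1},
    {"travel": [0, 0, 0], "delta_rot": [0, 0, 7], "fingers": 1},
    {"travel": [0, 0, 0], "delta_rot": [0, 0, 7], "fingers": 1},
    {"travel": [0, 0, 0], "delta_rot": [0, 0, 7], "fingers": 1},
    {"travel": [0, 0, 0], "delta_rot": [0, 0, 7], "fingers": 1},
    {"travel": [0, 0, 0], "delta_rot": [0, 0, 0], "fingers": 1},
    {"travel": [0, 0, 0], "delta_rot": [0, 0, -6], "fingers": 1},
    {"travel": [0, 0, -10], "delta_rot": [0, 0, 0], "fingers": 1},
    {"travel": [0, 0, -20], "delta_rot": [0, 0, 0], "fingers": 1},
    {"travel": [0, 0, -20], "delta_rot": [0, 0, 0], "fingers": 1},
    {"travel": [0, 0, 0], "delta_rot": [0, 0, 10], "fingers": 1},
    {"travel": [0, 0, 0], "delta_rot": [0, 0, 10], "fingers": 1},
    {"travel": [0, 0, 0], "delta_rot": [0, 0, 10], "fingers": 1},
    {"travel": [0, 0, 0], "delta_rot": [0, 0, 10], "fingers": 1},
    {"travel": [0, 0, 0], "delta_rot": [0, 0, 10], "fingers": 1},
    {"travel": [0, 0, 0], "delta_rot": [0, 0, 0], "fingers": 1},
  ],
)

```text
clock: 25.15
eef_pos: [489.1, -176.1, 219.9]
eef_rot: [3.141, -0.0, 0.103]
wrist_force: [0.4, -0.3, -2.9]
finger_gap: 17.8
```

Run:
```python
from h import *
go(577.3,-163.5,220,5.8)
```

```text
t 25.15 pos [ 489.1 -176.1  219.9] rpy [ 1.7999e+02 -2.0000e-02  5.9000e+00] q [-0.42  0.24  1.61 -0.    1.29  1.05] F [ 0.4 -0.3 -2.9] gap 17.8
travel now [89.1 -3.4 -0.1] travel after turn [89.1 -3.6 -0.1] turn z 0.1
```

Request:
send_rows(
  plan=[
    {"travel": [20, -0.7, 0], "delta_rot": [0, 0, 0], "fingers": 1},
    {"travel": [20, -0.7, 0], "delta_rot": [0, 0, 0], "fingers": 1},
    {"travel": [20, -0.7, 0], "delta_rot": [0, 0, 0], "fingers": 1},
    {"travel": [20, -0.7, 0], "delta_rot": [0, 0, 0], "fingers": 1},
    {"travel": [9, -0.6, 0], "delta_rot": [0, 0, 0], "fingers": 1},
    {"travel": [0, 0, 0], "delta_rot": [0, 0, 0], "fingers": 1},
    {"travel": [0, 0, 0], "delta_rot": [0, 0, 0], "fingers": 1},
  ],
)

```text
clock: 26.02
eef_pos: [576.8, -163.6, 219.6]
eef_rot: [3.142, 0.0, 0.104]
wrist_force: [0.2, -0.5, -3.9]
finger_gap: 17.5
```

Run:
```python
from h import *
go(577.3,-163.5,170,5.8)
c=cam('scene'); bars(c,{k:N[k] for k in 'bcd'},79,93,34)
```

```text
t 26.025 pos [ 576.8 -163.6  219.6] rpy [180.     0.     5.97] q [-0.34  0.41  1.38 -0.    1.35  1.13] F [ 0.2 -0.5 -3.9] gap 17.5
travel now [ 0.5 -0.  49.6] travel after turn [ 0.5 -0.  49.6] turn z 0.17
b 168 yaw 56.3 rect mid [ 489.8 -178.6] size 53.6 15.6 z 79.1 90.6
c 206 yaw 10.4 rect mid [ 501.  -264.7] size 52.8 17.0 z 79.2 90.7
d 181 yaw 56.5 rect mid [ 586.5 -252.8] size 52.9 15.8 z 79.1 91.7
```

Nuts b and d are home at 1.5 rad. On to nut a.

Request:
send_rows(
  plan=[
    {"travel": [0.5, 0, 15], "delta_rot": [0, 0, 0], "fingers": 1},
    {"travel": [0, 0, 10], "delta_rot": [0, 0, 0], "fingers": 1},
    {"travel": [0, 0, 5], "delta_rot": [0, 0, 0], "fingers": 1},
    {"travel": [0, 0, 4], "delta_rot": [0, 0, 0], "fingers": 1},
    {"travel": [0, 0, 4], "delta_rot": [0, 0, 0], "fingers": 1},
    {"travel": [0, 0, 0], "delta_rot": [0, 0, 0], "fingers": 1},
  ],
)

```text
clock: 26.82
eef_pos: [577.7, -163.4, 181.2]
eef_rot: [-3.141, 0.0, 0.104]
wrist_force: [-0.7, 0.0, -3.2]
finger_gap: 18.0
```

Request:
send_rows(
  plan=[
    {"travel": [0, 0, 6], "delta_rot": [0, 0, 0], "fingers": 1},
    {"travel": [0, 0, 6], "delta_rot": [0, 0, 0], "fingers": 1},
    {"travel": [0, 0, 0], "delta_rot": [0, 0, 6.6], "fingers": 1},
    {"travel": [0, 0, 0], "delta_rot": [0, 0, 6.6], "fingers": 1},
    {"travel": [0, 0, 0], "delta_rot": [0, 0, 6.6], "fingers": 1},
    {"travel": [0, 0, 0], "delta_rot": [0, 0, 6.6], "fingers": 1},
    {"travel": [0, 0, 0], "delta_rot": [0, 0, 6.6], "fingers": 1},
    {"travel": [0, 0, 0], "delta_rot": [0, 0, 6.6], "fingers": 1},
    {"travel": [0, 0, 0], "delta_rot": [0, 0, 6.6], "fingers": 1},
    {"travel": [0, 0, 0], "delta_rot": [0, 0, 0], "fingers": 1},
    {"travel": [0, 0, 0], "delta_rot": [0, 0, -6], "fingers": 1},
    {"travel": [0, 0, -10], "delta_rot": [0, 0, 0], "fingers": 1},
    {"travel": [0, 0, -20], "delta_rot": [0, 0, 0], "fingers": 1},
    {"travel": [0, 0, -20], "delta_rot": [0, 0, 0], "fingers": 1},
    {"travel": [0, 0, 0], "delta_rot": [0, 0, -8.9], "fingers": 1},
    {"travel": [0, 0, 0], "delta_rot": [0, 0, -8.9], "fingers": 1},
    {"travel": [0, 0, 0], "delta_rot": [0, 0, -8.9], "fingers": 1},
    {"travel": [0, 0, 0], "delta_rot": [0, 0, -8.9], "fingers": 1},
    {"travel": [0, 0, 0], "delta_rot": [0, 0, -8.9], "fingers": 1},
    {"travel": [0, 0, 0], "delta_rot": [0, 0, 0], "fingers": 1},
  ],
)

```text
clock: 29.32
eef_pos: [577.8, -163.4, 219.9]
eef_rot: [3.141, -0.0, 0.176]
wrist_force: [0.7, 0.6, -3.4]
finger_gap: 17.5
```

Run:
```python
from h import *
go(502.9,-263,220,10.3)
```

```text
t 29.325 pos [ 577.8 -163.4  219.9] rpy [ 1.7999e+02 -2.0000e-02  1.0080e+01] q [-0.34  0.42  1.37  0.    1.35  1.06] F [ 0.7  0.6 -3.4] gap 17.5
travel now [-91.2  85.   -0.1] travel after turn [-91.5  84.6  -0.1] turn z -0.22
```

Request:
send_rows(
  plan=[
    {"travel": [-18.2, 17, 0], "delta_rot": [0, 0, -0.2], "fingers": 1},
    {"travel": [-18.2, 17, 0], "delta_rot": [0, 0, 0], "fingers": 1},
    {"travel": [-18.3, 17, 0], "delta_rot": [0, 0, 0], "fingers": 1},
    {"travel": [-18.3, 17, 0], "delta_rot": [0, 0, 0], "fingers": 1},
    {"travel": [-18.3, 16.8, 0], "delta_rot": [0, 0, 0], "fingers": 1},
    {"travel": [0, 0, 0], "delta_rot": [0, 0, 0], "fingers": 1},
    {"travel": [0, 0, 0], "delta_rot": [0, 0, 0], "fingers": 1},
  ],
)

```text
clock: 30.2
eef_pos: [503.6, -262.9, 219.7]
eef_rot: [3.142, -0.0, 0.18]
wrist_force: [0.2, 0.1, -2.9]
finger_gap: 17.4
```

Run:
```python
from h import *
go(502.9,-263,170,10.3)
c=cam('scene'); bars(c,{k:N[k] for k in 'abd'},79,93,34)
```

```text
t 30.2 pos [ 503.6 -262.9  219.7] rpy [ 1.80e+02 -2.00e-02  1.03e+01] q [-0.55  0.34  1.47  0.    1.32  0.85] F [ 0.2  0.1 -2.9] gap 17.4
travel now [-0.7 -0.1 49.7] travel after turn [-0.7 -0.  49.7] turn z -0.0
a 137 yaw 143.3 rect mid [ 569.4 -160.2] size 14.6 36.6 z 79.0 90.0
b 168 yaw 56.1 rect mid [ 489.  -179.3] size 53.4 16.2 z 79.0 91.0
d 182 yaw 56.6 rect mid [ 587.6 -252.3] size 53.5 16.0 z 79.0 89.7
```

Request:
send_rows(
  plan=[
    {"travel": [-0.5, 0, 15], "delta_rot": [0, 0, 0], "fingers": 1},
    {"travel": [0, 0, 10], "delta_rot": [0, 0, 0], "fingers": 1},
    {"travel": [0, 0, 5], "delta_rot": [0, 0, 0], "fingers": 1},
    {"travel": [0, 0, 4], "delta_rot": [0, 0, 0], "fingers": 1},
    {"travel": [0, 0, 4], "delta_rot": [0, 0, 0], "fingers": 1},
    {"travel": [0, 0, 0], "delta_rot": [0, 0, 0], "fingers": 1},
  ],
)

```text
clock: 31.0
eef_pos: [502.7, -263.4, 181.3]
eef_rot: [-3.141, 0.0, 0.182]
wrist_force: [-0.6, 0.2, -2.9]
finger_gap: 17.6
```

Request:
send_rows(
  plan=[
    {"travel": [0, 0, 6], "delta_rot": [0, 0, 0], "fingers": 1},
    {"travel": [0, 0, 6], "delta_rot": [0, 0, 0], "fingers": 1},
    {"travel": [0, 0, 0], "delta_rot": [0, 0, 7.2], "fingers": 1},
    {"travel": [0, 0, 0], "delta_rot": [0, 0, 7.2], "fingers": 1},
    {"travel": [0, 0, 0], "delta_rot": [0, 0, 7.2], "fingers": 1},
    {"travel": [0, 0, 0], "delta_rot": [0, 0, 7.2], "fingers": 1},
    {"travel": [0, 0, 0], "delta_rot": [0, 0, 7.2], "fingers": 1},
    {"travel": [0, 0, 0], "delta_rot": [0, 0, 7.2], "fingers": 1},
    {"travel": [0, 0, 0], "delta_rot": [0, 0, 7.2], "fingers": 1},
    {"travel": [0, 0, 0], "delta_rot": [0, 0, 0], "fingers": 1},
    {"travel": [0, 0, 0], "delta_rot": [0, 0, -6], "fingers": 1},
    {"travel": [0, 0, -10], "delta_rot": [0, 0, 0], "fingers": 1},
    {"travel": [0, 0, -20], "delta_rot": [0, 0, 0], "fingers": 1},
    {"travel": [0, 0, -20], "delta_rot": [0, 0, 0], "fingers": 1},
    {"travel": [0, 0, 0], "delta_rot": [0, 0, -10], "fingers": 1},
    {"travel": [0, 0, 0], "delta_rot": [0, 0, -10], "fingers": 1},
    {"travel": [0, 0, 0], "delta_rot": [0, 0, -10], "fingers": 1},
    {"travel": [0, 0, 0], "delta_rot": [0, 0, -4], "fingers": 1},
    {"travel": [0, 0, 0], "delta_rot": [0, 0, 0], "fingers": 1},
  ],
)

```text
clock: 33.38
eef_pos: [502.9, -263.3, 220.0]
eef_rot: [3.142, -0.001, -0.001]
wrist_force: [-0.4, 0.0, -2.3]
finger_gap: 17.5
```

Run:
```python
from h import *
go(470,-70,220,0)
c=cam('scene'); bars(c,{k:N[k] for k in 'abcd'},79,93,34)
W=np.vstack([np.load('top.npy').reshape(-1,3),np.load('scene.npy').reshape(-1,3)])
r=np.hypot(W[:,0]-470,W[:,1]+70); m=(W[:,2]>8); i=np.nanargmin(np.where(m,r,1e9)); print('nearest to spot',r[i],W[i])
```

```text
t 33.375 pos [ 502.9 -263.3  220. ] rpy [ 1.8e+02 -3.0e-02 -3.0e-02] q [-0.55  0.34  1.48  0.    1.32  1.02] F [-0.4  0.  -2.3] gap 17.5
travel now [ -33.  -193.2   -0. ] travel after turn [ -32.9 -193.3    0. ] turn z -0.03
a 108 yaw 148.0 rect mid [ 568.4 -159.1] size 13.7 33.8 z 79.1 90.0
b 170 yaw 56.4 rect mid [ 488.  -179.4] size 51.8 17.4 z 79.2 90.2
c 220 yaw 146.0 rect mid [ 501.1 -265.4] size 14.8 53.6 z 79.1 90.1
d 183 yaw 56.9 rect mid [ 587.5 -251.9] size 53.0 16.1 z 79.0 90.4
nearest to spot 32.135305764067105 [501.8481982  -74.28604108  10.79288147]
```

Run:
```python
from h import *
W=np.vstack([np.load('top.npy').reshape(-1,3),np.load('scene.npy').reshape(-1,3)]); W=W[~np.isnan(W[:,0])]
O=W[W[:,2]>6]
from scipy.spatial import cKDTree
t=cKDTree(O[:,:2]); b=[]
for x in range(380,600,10):
    for y in range(-110,160,10):
        if np.hypot(x-540,y+213)>135: b.append((round(t.query((x,y))[0]),x,y))
print(sorted(b)[-12:]); print([q for q in sorted(b) if q[2]<-40][-8:])
q=O[(abs(O[:,0]-510)<60)&(abs(O[:,1]+50)<60)]; print(len(q),q.min(0),q.max(0))
```

```text
[(57, 390, 150), (58, 390, 120), (58, 480, 70), (58, 500, 50), (59, 500, 60), (59, 500, 70), (60, 490, 60), (61, 380, 120), (61, 490, 70), (65, 380, 140), (66, 380, 130), (66, 380, 150)]
[(46, 440, -80), (47, 440, -100), (49, 450, -110), (49, 460, -100), (51, 440, -90), (52, 450, -80), (54, 450, -90), (56, 450, -100)]
1094 [501.8481982  -97.45872704   6.42783576] [569.92943678   9.98680474  28.93167599]
```

Request:
send_rows(
  plan=[
    {"travel": [-10.6, -33.6, 0], "delta_rot": [0, 0, 0], "fingers": 1},
    {"travel": [-10.6, -33.6, 0], "delta_rot": [0, 0, 0], "fingers": 1},
    {"travel": [-10.6, -33.7, 0], "delta_rot": [0, 0, 0], "fingers": 1},
    {"travel": [-10.6, -33.7, 0], "delta_rot": [0, 0, 0], "fingers": 1},
    {"travel": [-10.6, -33.7, 0], "delta_rot": [0, 0, 0], "fingers": 1},
    {"travel": [0, 0, 0], "delta_rot": [0, 0, 0], "fingers": 1},
    {"travel": [0, 0, 20], "delta_rot": [0, 0, 0], "fingers": 1},
    {"travel": [0, 0, 30], "delta_rot": [0, 0, 0], "fingers": 1},
    {"travel": [0, 0, 30], "delta_rot": [0, 0, 0], "fingers": 1},
    {"travel": [0, 0, 20], "delta_rot": [0, 0, 0], "fingers": 1},
    {"travel": [0, 0, 10], "delta_rot": [0, 0, 0], "fingers": 1},
    {"travel": [0, 0, 0], "delta_rot": [0, 0, 0], "fingers": 1},
    {"travel": [0, 0, 0], "delta_rot": [0, 0, 0], "fingers": 1},
  ],
)

```text
clock: 35.05
eef_pos: [450.1, -95.4, 110.3]
eef_rot: [3.141, -0.001, 0.0]
wrist_force: [0.5, 0.1, -2.4]
finger_gap: 17.5
```

Run:
```python
from h import *
go(450,-95,101.5,0)
c=cam('scene'); bars(c,N,79,93,34)
W=cloud(c).reshape(-1,3); Q=W[(np.hypot(W[:,0]-450,W[:,1]+95)<28)&(W[:,2]<60)]; 
u,v=map(int,proj(c,[500,-150,60])); im=cv2.resize(c['color'][max(v-150,0):v+110,max(u-130,0):u+130],None,fx=2.3,fy=2.3); cv2.imwrite('pics/s3.png',im[:,:,::-1])
```

```text
t 35.05 pos [450.1 -95.4 110.3] rpy [ 1.7998e+02 -7.0000e-02  2.0000e-02] q [-0.29  0.24  1.89 -0.    1.01  1.28] F [ 0.5  0.1 -2.4] gap 17.5
travel now [-0.1 -0.4  8.8] travel after turn [-0.1 -0.4  8.8] turn z 0.02
a 201 yaw 144.1 rect mid [ 576.2 -166.3] size 17.3 55.2 z 79.1 90.4
b 169 yaw 56.1 rect mid [ 489.1 -179.4] size 50.8 16.0 z 79.2 90.0
c 238 yaw 146.1 rect mid [ 501.4 -264.8] size 16.8 54.4 z 79.1 90.6
d 178 yaw 57.1 rect mid [ 587.6 -251.6] size 52.4 16.4 z 79.0 89.9
```

View pics/s3.png

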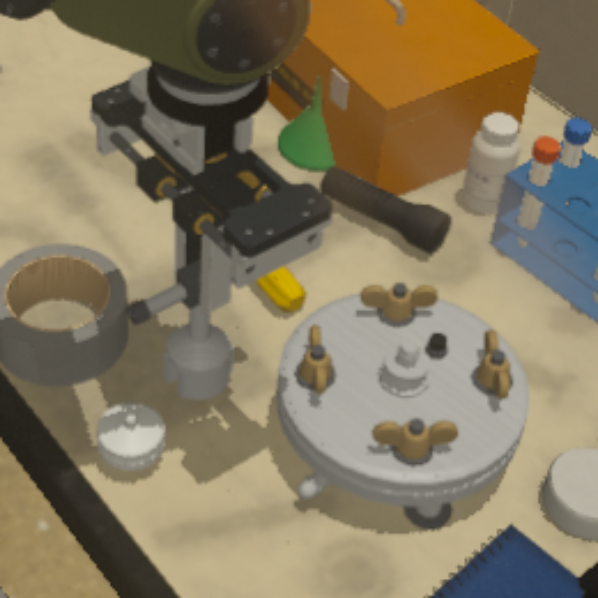

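All four nuts now stand crosswise, and the wrench hangs just above clear bench at (200,360). Setting it down.

Request:
send_rows(
  plan=[
    {"travel": [0, 0, 4], "delta_rot": [0, 0, 0], "fingers": 1},
    {"travel": [0, 0, 3], "delta_rot": [0, 0, 0], "fingers": 1},
    {"travel": [0, 0, 1.5], "delta_rot": [0, 0, 0], "fingers": 1},
    {"travel": [0, 0, 0], "delta_rot": [0, 0, 0], "fingers": 1},
    {"travel": [0, 0, 0], "delta_rot": [0, 0, 0], "fingers": 1},
  ],
)

```text
clock: 35.72
eef_pos: [449.8, -95.2, 101.4]
eef_rot: [3.141, -0.001, 0.001]
wrist_force: [-2.9, 1.0, 5.5]
finger_gap: 17.6
```

Force has gone up by about 8 N, so the wrench is on the bench. Releasing.

Request:
send_rows(
  plan=[
    {"travel": [0, 0, 0], "delta_rot": [0, 0, 0], "fingers": 0.6},
    {"travel": [0, 0, 0], "delta_rot": [0, 0, 0], "fingers": 0.5},
    {"travel": [0, 0, 0], "delta_rot": [0, 0, 0], "fingers": 0.2},
    {"travel": [0, 0, 0], "delta_rot": [0, 0, 0], "fingers": 0},
    {"travel": [0, 0, 0], "delta_rot": [0, 0, 0], "fingers": 0},
    {"travel": [0, 0, -10], "delta_rot": [0, 0, 0], "fingers": 0},
    {"travel": [0, 0, -30], "delta_rot": [0, 0, 0], "fingers": 0},
    {"travel": [0, 0, -40], "delta_rot": [0, 0, 0], "fingers": 0},
    {"travel": [0, 0, -50], "delta_rot": [0, 0, 0], "fingers": 0},
    {"travel": [0, 0, -50], "delta_rot": [0, 0, 0], "fingers": 0},
    {"travel": [0, 0, 0], "delta_rot": [0, 0, 0], "fingers": 0},
    {"travel": [0, 0, 0], "delta_rot": [0, 0, 0], "fingers": 0},
  ],
)

```text
clock: 37.22
eef_pos: [449.3, -95.0, 280.5]
eef_rot: [-3.141, 0.001, 0.001]
wrist_force: [-0.4, -0.1, -0.8]
finger_gap: 46.8
```

Run:
```python
from h import *
go(450,-95,280,0)
c=cam('wrist'); wrench(c,(450,-95),0); 
c=cam('scene'); save(c,'s4'); wrench(c,(450,-95),0); bars(c,N,79,93,34)
for o in ['driver','inline_filter','duct_tape','wrench_grip','wrench_mouth']: print(o,[(np.round(w(c,d['at']),1).tolist(),round(d['confidence'],2)) for d in tip_of(o,'scene')[:2]])
```

```text
t 37.225 pos [449.3 -95.  280.5] rpy [-1.7999e+02  3.0000e-02  5.0000e-02] q [-0.29  0.05  1.68  0.    1.41  1.28] F [-0.4 -0.1 -0.8] gap 46.8
travel now [ 0.7 -0.   0.5] travel after turn [ 0.7 -0.   0.5] turn z 0.05
bar 1776 yaw 180.0 rect mid [448.7 -94.4] size 116.0 17.2 z 97.1 115.4
blocktop 636 yaw 180.0 rect mid [448.6 -94.2] size 32.2 17.0 z 110.1 115.4
bar 667 yaw 179.7 rect mid [448.5 -95.5] size 20.8 117.0 z 96.0 116.1
blocktop 182 yaw 178.4 rect mid [448.1 -95.6] size 20.7 32.1 z 110.1 116.1
a 199 yaw 144.8 rect mid [ 576.3 -166.5] size 16.0 55.3 z 79.0 90.6
b 170 yaw 56.3 rect mid [ 488.9 -179.6] size 51.5 16.1 z 79.2 89.4
c 237 yaw 145.9 rect mid [ 500.9 -265.3] size 16.5 54.3 z 79.1 90.7
d 181 yaw 56.8 rect mid [ 587.6 -252. ] size 55.2 16.0 z 79.0 90.6
driver [([560.3, 10.2, -1.4], 0.65)]
inline_filter [([366.2, -123.8, -0.4], 0.56), ([392.4, 3.7, 2.2], 0.17)]
duct_tape [([390.5, 6.7, -0.1], 0.63)]
wrench_grip [([447.7, -95.1, 99.1], 0.66)]
wrench_mouth [([449.6, -94.5, -0.6], 0.85)]
```

View pics/s4.png

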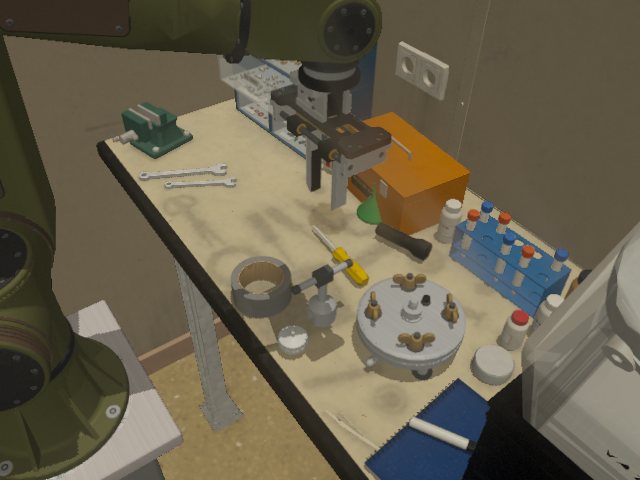

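The wrench stands upright at (322,295), the gripper is clear above it, and all four nuts (409,282), (451,307), (417,341), (374,305) are crosswise. The bystanders haven't moved.

```bash
python3 -c "
from h import *
print(manip.sign_off())"
```

```text
the job is handed in; nothing more can be done
None
```

I finished the job and handed it in at about 37 s of the 72 s allowed; the sign-off reported no verdict. I gave nuts b and d their first eighth of a turn, then turned d, b, a and c home in that order. The wrench then went back on the bench beside the holder.

**Nuts:** After the first pass, b measured 0.77 rad. I saw d only partly under the socket, at roughly 0.8 to 0.9 rad. In the final pictures all four are home at about 1.5 rad or more, with their wings crosswise.

**Wrench:** It stands upright at about (449, -95) mm, with its grip about 99 mm above the bench. That is about 150 mm from the holder's centre.

**Bystanders and contact:** The screwdriver, white filter and tape all measure within about 5 mm of where they started. The gripper ends 280 mm above the bench, touching nothing. I felt no contact force on any of the five descents onto nuts.

**Disagreement:** The cameras differed by 2 to 3 mm on the nut positions. I relied mainly on the wrist camera's values, and every fit went in without trouble.

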